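# Roll the code and open the tambour cabinet

## Task

Unlock the wooden roll-top cabinet: roll its three thumbwheels until, from left to right as seen from the robot, the faces with five, two and four dots look straight up. Then raise the slatted shutter by its pull until it stays fully open by itself; leave the other things on the desk where they are.

Things in the scene. Friction and masses are not known exactly. Their poses are not given: they have to be found in the camera images.
- cabinet: Wooden roll-top cabinet fixed to the desk, 328 mm deep (x), 260 mm wide (y), 180 mm high at the top of its half-round cheeks (radius 115 mm). Origin on the desk straight below the shutter's axis; x points to its back, y to its left as seen from the robot, z up. In front of the shutter, from x = -213 to -123 mm, lies a low wheel block 36 mm high from which three thumbwheels stand out at x = -168 mm, y = +80, +38 and -4 mm.
- wheel_left_axis (a point): Centre of the left thumbwheel, on its axle (along cabinet y), level with the block's flat top: the upper half stands out. White, 12 mm thick: rim radius 22 mm with 1 to 6 black dots every 60 degrees, and half-way between them six radial fins 4 mm thick out to radius 34 mm. 30 mm free between wheels. A fingertip set between two fins pushes the wheel without slip.
- wheel_middle_axis (a point): Centre of the middle thumbwheel, on its axle (along cabinet y), level with the block's flat top: the upper half stands out. White, 12 mm thick: rim radius 22 mm with 1 to 6 black dots every 60 degrees, and half-way between them six radial fins 4 mm thick out to radius 34 mm. 30 mm free between wheels. A fingertip set between two fins pushes the wheel without slip.
- wheel_right_axis (a point): Centre of the right thumbwheel, on its axle (along cabinet y), level with the block's flat top: the upper half stands out. White, 12 mm thick: rim radius 22 mm with 1 to 6 black dots every 60 degrees, and half-way between them six radial fins 4 mm thick out to radius 34 mm. 30 mm free between wheels. A fingertip set between two fins pushes the wheel without slip.
- wheel_left (a joint): Angle in rad of the left thumbwheel: (n-1) x 1.047 when its face with n dots looks straight up (0 = one dot, 1.047 = two ... 5.236 = six; repeats every 6.283, may be negative, turns endlessly). It grows as the top of the wheel rolls away from the robot (cabinet +x). Stays where it is left; friction about 0.04 N m, no detents.
- wheel_middle (a joint): Angle in rad of the middle thumbwheel: (n-1) x 1.047 when its face with n dots looks straight up (0 = one dot, 1.047 = two ... 5.236 = six; repeats every 6.283, may be negative, turns endlessly). It grows as the top of the wheel rolls away from the robot (cabinet +x). Stays where it is left; friction about 0.04 N m, no detents.
- wheel_right (a joint): Angle in rad of the right thumbwheel: (n-1) x 1.047 when its face with n dots looks straight up (0 = one dot, 1.047 = two ... 5.236 = six; repeats every 6.283, may be negative, turns endlessly). It grows as the top of the wheel rolls away from the robot (cabinet +x). Stays where it is left; friction about 0.04 N m, no detents.
- shutter (a joint): Angle of the shutter in rad: 0 closed, 1.42 fully open at its end stop; its front edge goes up and back as it grows. A hidden sprung bar lets it rise only while all three wheels show the code (each within about 0.25 rad; the bar then draws them to within 0.1); else it stops at once. Free, it weighs about 1.5 N at the pull; let go early it falls shut, beyond about 1 rad it falls open and stays.
- shutter_pull (a point): Grip point of the shutter's pull: a dark wooden plate 10 mm thick (cabinet y), 24 mm high, standing radially 38 mm out of the shutter's lower edge at cabinet y = -75 mm, level when closed (about 83 mm above the desk) and upright when open. The point lies on its mid-plane 14 mm in from its outer end and moves on an arc of radius 127 mm about shutter_axis, starting 0.14 rad above level on the robot's side.
- shutter_axis (a point): Point on the shutter's axis of rotation (along cabinet y) in the mid-plane of the pull, 65 mm above the desk. Fixed.
- dropper_bottle: Bystander: dropper bottle, 42 mm wide, 110 mm tall, origin under its centre. Stands left of the cabinet.
- cover_glass_box: Bystander: small clear box 38x38x21 mm, origin under its centre. In front of the wheel block.
- loupe: Bystander: folding loupe 26x54x15 mm, origin under its centre. Left of the wheel block.
- slide_carton: Bystander: white carton 84x106x24 mm, origin under its centre. Right of the cabinet.
- immersion_oil: Bystander: small brown bottle, 25 mm wide, 56 mm tall, origin under its centre. Right of the wheel block.

How it is judged:
By the outcome, as a careful person would: the job done as asked, in the order asked, and still so for the second after the job is handed in, with the robot touching nothing.
It also fails if it takes over 67 s, if anything falls off the work surface, if the arm or the gripper's body presses on something with over 40 N, if the wrist force passes 120 N, or if a joint passes its speed limit or range.

## Robot

A 6-joint arm with a two-finger parallel gripper is mounted at the origin on a cart in front of the work surface, level with it; the furniture and walls round the work are solid. World frame = base frame: x ahead of the robot, y to its left, z up, the work surface at z = 0. Lengths are in m, angles in rad, forces in N, time in s.
With the tool pointing down it reaches from about 0.35 to 0.925 m from the base axis. Payload 6.4 kg.
Tool frame: the origin (TCP) lies midway between the tips of the shut fingers; the grasp point (between the pads) lies 19 mm behind it (env.hold_point_z is the distance from the TCP to the grasp point, in m); z points along the fingers, y is the direction in which the jaws open and shut (so a half turn about z gives the same grasp; the last joint's range is limited). The gripper opens to 94 mm and grips with 3 to 60 N. Pads are 16 mm wide; open, the fingers measure 119 mm over their backs; the gripper's body (75 mm by 177 mm) begins 78 mm behind the grasp point.
Start: joints at [0.97, 0.245, 1.558, -0, 1.339, -0.174], TCP at [0.269, 0.592, 0.205] pointing down, gripper open.
Joint ranges: [-3.13, 3.13], [-1.02, 2.26], [0.13, 2.54], [-0.95, 4.09], [0.21, 2.88], [-2.74, 2.74]. Speed limits (rad/s): [2.57, 2.57, 3.14, 3.14, 3.14, 3.14].

## Interface

Orientations are given as a 3x3 rotation matrix whose columns are the frame's x, y, z axes.
In Python, from rig import env gives the robot as it stands.
- The arm moves only by the shell command python3 -m handwheel 'ROWS' [FORCE]. ROWS is a JSON object of lists of equal length, an entry for each row: "slide": the shift along the tool's x, y, z in m, a list of three; "rot": the turn, a rotation vector about the tool's x, y, z in degrees, a list of three; "gripper": the opening, from 0 (shut) to 1 (fully open). In form: {"slide": [[tx, ty, tz], ...], "rot": [[ax, ay, az], ...], "gripper": [gripper, ...]}. A call has 1 to 5 rows; each row is the pose to reach, as a shift and turn from the pose commanded when the call began, along the tool's axes at that moment; what a row does not reach only later rows make up. A row lasts 1/10 s, in which the tool goes at most 50 mm and 8.59 degrees, less where a joint would pass 70% of its speed; a pose out of reach is approached as far as the arm can. A call with a gripper value outside its range is refused whole. The fingers move at their own pace and stop on an object; FORCE is the grip in N (left out, the last holds). Time passes only in rows, so rows that repeat a pose let the fingers close. It gives the time, the measured TCP pose, the force and the opening at its end, in the units of the state.
- env.get_state(): the state, without advancing time (a new reading comes with each control period).
- env.snapshot(name): name is "scene" or "side" or "wrist"; returns a dict with "frame" (480x640x3 uint8, red, green, blue), "fx", "fy", "cx", "cy" (pixels), "rvec" (rotation vector, rad) and "tvec" (3), from world to camera coordinates, as OpenCV has them; the wrist camera has in their place "mount" (4x4, takes a point from camera to tool coordinates, whose origin is the TCP and whose axes are the flange's). Camera axes: x right, y down, z forward; pixel columns grow to the right and rows downward; lengths in m; the calibration is good to about 2 mm. A picture is of the moment at which its call begins: read the wrist's pose just before it. There is no depth.
- env.hand_in(): hands the job in, once; it reports no verdict.
The state is a dict: "time": time; "joint_pos": joint angles; "joint_vel": joint speeds; "effort": joint torques, N m; "position": TCP position; "tcp_rot": TCP orientation; "contact_force": force on the tool from outside, world axes, zero at the start; "ft_torque": the same for the moment, N m; "width": finger opening in m.
Only numpy, scipy, OpenCV 4.12 (cv2) and the standard library are available. Lean on these libraries where they do the work, as an engineer would, in place of code of your own. Each camera call takes 0.05 s, during which the arm holds its last target.

## Working session

There is one attempt and no reset: what is moved stays moved. The work goes in short steps, Python scripts to look and compute and a shell command to move; the robot and the scene stay as the last step left them, time stands still between calls to the robot, and variables do not carry over. Pictures are saved under pics/ and viewed, and the job is handed in when it is done.

```bash
mkdir -p pics; ls; python3 - <<'E'
from rig import env
import cv2, numpy as np
s=env.get_state()
for k,v in s.items(): print(k,np.round(v,3).tolist())
for n in ["scene","side","wrist"]:
    d=env.snapshot(n); cv2.imwrite(f"pics/{n}0.png",d["frame"][:,:,::-1])
    print(n,{k:np.round(v,4).tolist() for k,v in d.items() if k!="frame"})
E
```

```text
pics
time 0.0
joint_pos [0.97, 0.246, 1.559, -0.0, 1.339, -0.174]
joint_vel [0.0, 0.001, 0.001, -0.0, 0.002, -0.001]
effort [0.001, -41.585, -31.46, 0.068, 0.033, -0.0]
position [0.269, 0.591, 0.204]
tcp_rot [[-0.91, 0.414, -0.001], [0.414, 0.91, -0.002], [0.0, -0.002, -1.0]]
contact_force [-0.568, 0.141, 0.32]
ft_torque [-0.009, -0.05, 0.017]
width 0.094
scene {'fx': 586.8839, 'fy': 586.8839, 'cx': 326.3912, 'cy': 245.8145, 'rvec': [1.9294, -0.6519, 0.4459], 'tvec': [-0.4512, 0.2175, 0.7732]}
side {'fx': 581.3886, 'fy': 581.3886, 'cx': 321.2047, 'cy': 236.5832, 'rvec': [1.3748, 1.9896, -1.0166], 'tvec': [0.2532, -0.2453, 1.4094]}
wrist {'fx': 400.5328, 'fy': 400.5328, 'cx': 315.5541, 'cy': 242.0712, 'mount': [[0.0006, -0.9597, -0.2809, 0.0824], [1.0, 0.0003, 0.0009, 0.0005], [-0.0008, -0.2809, 0.9597, -0.1801], [0.0, 0.0, 0.0, 1.0]]}
```

View pics/scene0.png

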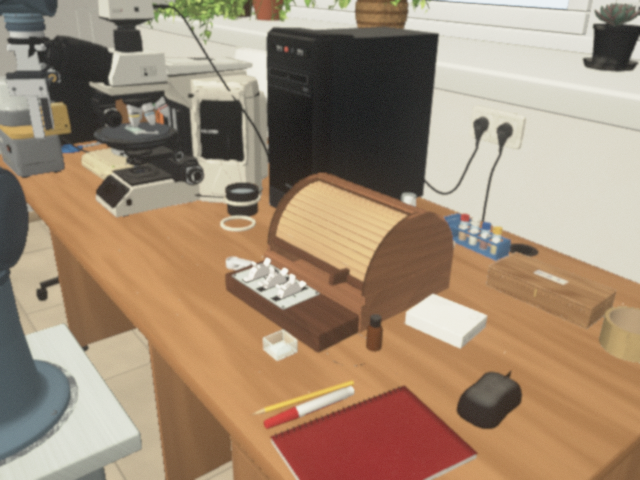

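View pics/side0.png

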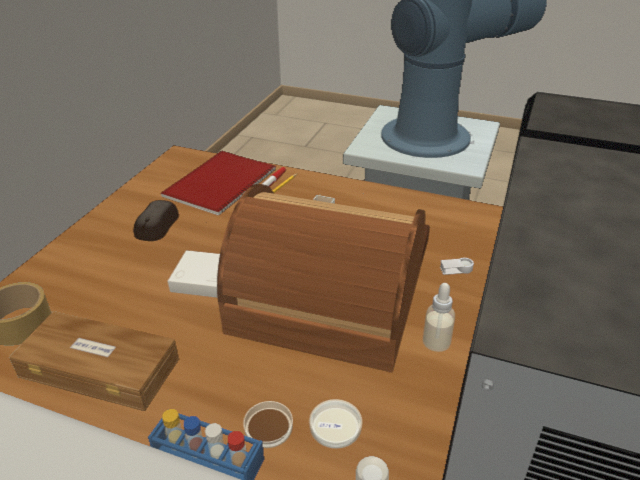

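View pics/wrist0.png

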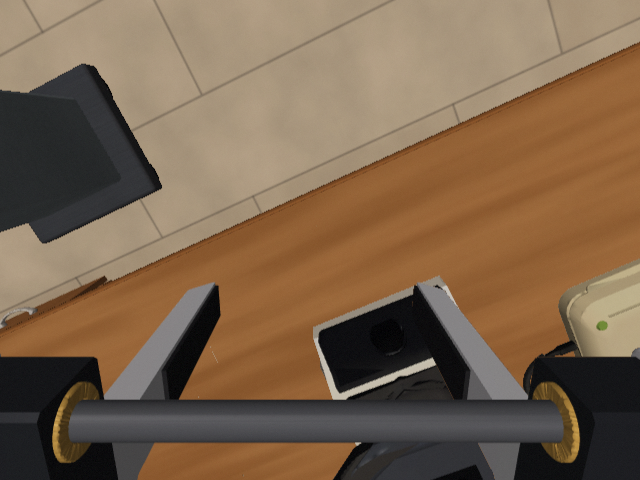

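```bash
python3 - <<'E'
import cv2
i=cv2.imread("pics/scene0.png")
cv2.imwrite("pics/scene0z.png",cv2.resize(i[165:365,210:460],None,fx=3.2,fy=3,interpolation=cv2.INTER_CUBIC)[:600])
i=cv2.imread("pics/side0.png")
cv2.imwrite("pics/side0z.png",cv2.resize(i[170:370,200:466],None,fx=3,fy=3,interpolation=cv2.INTER_CUBIC))
E
```

```text
(no output)
```

View pics/scene0z.png

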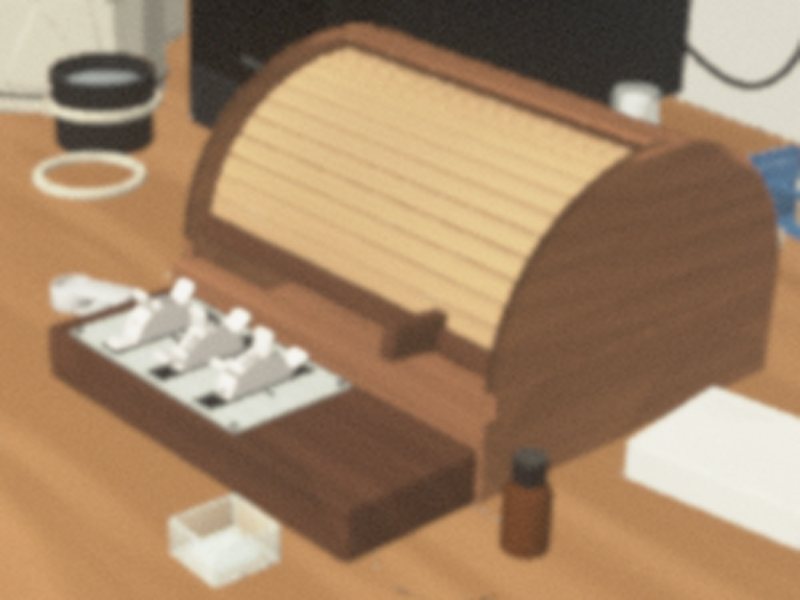

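View pics/side0z.png

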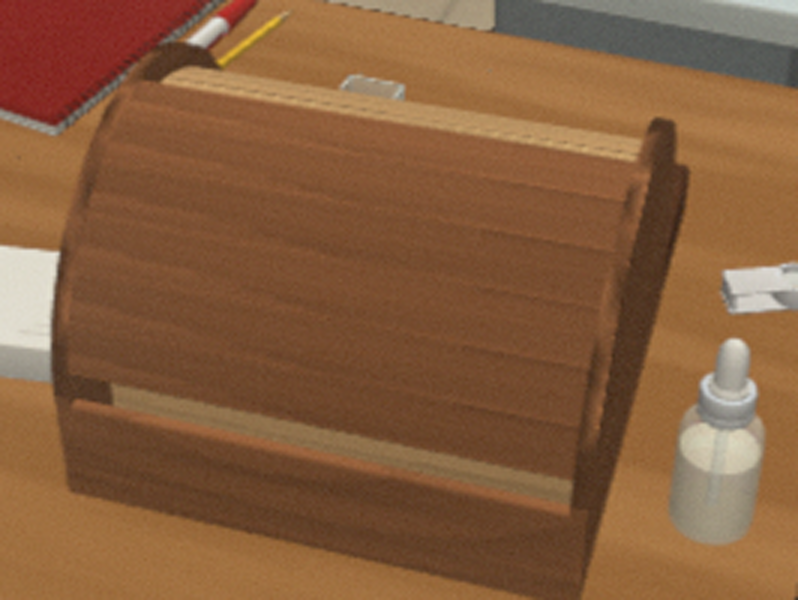

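```bash
cat > h.py <<'E'
import cv2, numpy as np
from rig import env
CAL={'scene':None}
def cam(d):
    R=cv2.Rodrigues(np.array(d['rvec'],float))[0]; t=np.array(d['tvec'],float).ravel()
    K=np.array([[d['fx'],0,d['cx']],[0,d['fy'],d['cy']],[0,0,1]]); return K,R,t
def wcam(d,s):
    T=np.eye(4);T[:3,:3]=s['tcp_rot'];T[:3,3]=s['position']
    M=np.linalg.inv(T@np.array(d['mount'])); 
    K=np.array([[d['fx'],0,d['cx']],[0,d['fy'],d['cy']],[0,0,1]]); return K,M[:3,:3],M[:3,3]
def unproj(c,uv,z):
    K,R,t=c; r=R.T@np.linalg.inv(K)@np.array([*uv,1.]); o=-R.T@t
    return o+r*(z-o[2])/r[2]
def proj(c,P):
    K,R,t=c; q=(R@np.atleast_2d(P).T).T+t; q=q@K.T; return q[:,:2]/q[:,2:]
SC=dict(fx=586.8839,fy=586.8839,cx=326.3912,cy=245.8145,rvec=[1.9294,-0.6519,0.4459],tvec=[-0.4512,0.2175,0.7732])
SI=dict(fx=581.3886,fy=581.3886,cx=321.2047,cy=236.5832,rvec=[1.3748,1.9896,-1.0166],tvec=[0.2532,-0.2453,1.4094])
E
python3 - <<'E'
from h import *
c=cam(SC);d=cam(SI)
for n,uv,z in [("FRb",(317.8,351.7),0),("FLb",(226.3,290),0),("FRt",(317.8,336.7),.036),("FLt",(225.6,275),.036),("RRt",(358,317.7),.036),("cabFR",(361,331.7),0)]:
    print(n,unproj(c,uv,z).round(4))
for n,uv in [("RL",(393,370)),("RR",(223.3,333.3))]: print(n,unproj(d,uv,0).round(4))
E
```

```text
FRb [ 0.4352 -0.1551  0.    ]
FLb [0.417  0.0981 0.    ]
FRt [ 0.4272 -0.1645  0.036 ]
FLt [0.413  0.0898 0.036 ]
RRt [ 0.5116 -0.1597  0.036 ]
cabFR [ 0.5264 -0.1527  0.    ]
RL [0.7408 0.1186 0.    ]
RR [ 0.7615 -0.1388  0.    ]
```

```bash
python3 -m handwheel '{"slide":[[-0.17,-0.18,-0.03],[-0.17,-0.18,-0.03],[-0.17,-0.18,-0.03],[-0.17,-0.18,-0.03],[-0.17,-0.18,-0.03]],"rot":[[0,0,-28.5],[0,0,-28.5],[0,0,-28.5],[0,0,-28.5],[0,0,-28.5]],"gripper":[1,1,1,1,1]}'
cat >> h.py <<'E'
def rel(p,yaw=None):
    "tool-axes slide to world point p, and current yaw of tool x, tilt"
    s=env.get_state(); R=np.array(s['tcp_rot']); 
    print("t",round(s['time'],2),"slide",(R.T@(np.array(p)-s['position'])).round(4),"yaw",np.degrees(np.arctan2(R[1,0],R[0,0])).round(2),"z",R[:,2].round(3))
E
python3 -c "
from h import *
rel([.467,.011,.23])"
```

```text
time: 0.65
position: [0.3486, 0.3576, 0.2351]
tcp_rot: [[-0.997, -0.072, -0.0], [-0.072, 0.997, -0.0], [0.0, -0.0, -1.0]]
contact_force: [0.4, -0.9, 0.2]
width: 0.0941
t 0.65 slide [-0.093  -0.3542  0.0052] yaw -175.86 z [-0. -0. -1.]
```

```bash
python3 -m handwheel '{"slide":[[-0.063,-0.24,0],[-0.063,-0.24,0],[-0.063,-0.24,0],[-0.063,-0.24,0],[-0.063,-0.24,0]],"rot":[[0,0,0],[0,0,0],[0,0,0],[0,0,0],[0,0,0]],"gripper":[1,1,1,1,1]}'
python3 -m handwheel '{"slide":[[-0.03,-0.114,0],[-0.03,-0.114,0],[-0.03,-0.114,0],[-0.03,-0.114,0]],"rot":[[0,0,0],[0,0,0],[0,0,0],[0,0,0]],"gripper":[1,1,1,1]}'
python3 - <<'E'
from h import *
s=env.get_state();d=env.snapshot("wrist");cv2.imwrite("pics/w1.png",d["frame"][:,:,::-1])
import pickle;pickle.dump((s,d),open("w1.pkl","wb"))
rel([.467,.011,.23])
E
```

```text
time: 1.15
position: [0.4285, 0.1225, 0.2352]
tcp_rot: [[-0.998, -0.07, 0.001], [-0.07, 0.998, 0.0], [-0.001, 0.0, -1.0]]
contact_force: [1.1, 0.9, -0.1]
width: 0.0942
time: 1.55
position: [0.4667, 0.0108, 0.2349]
tcp_rot: [[-0.998, -0.066, -0.001], [-0.066, 0.998, 0.0], [0.001, 0.0, -1.0]]
contact_force: [-0.0, -0.0, 0.0]
width: 0.0941
t 1.6 slide [-0.0007 -0.0013  0.0049] yaw -176.09 z [-0.001  0.001 -1.   ]
```

View pics/w1.png

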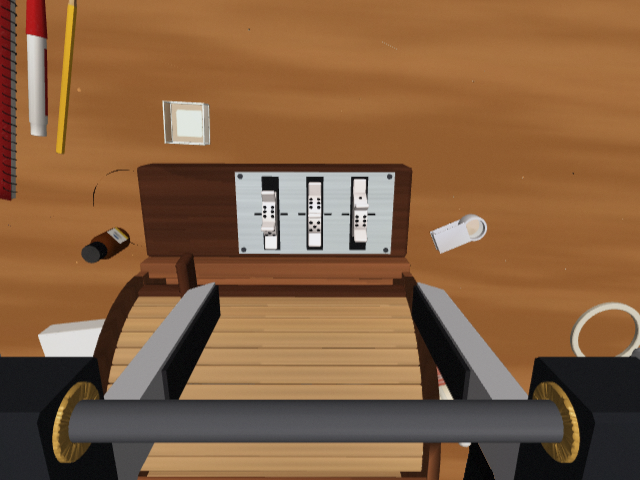

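```bash
python3 - <<'E'
import cv2
i=cv2.imread("pics/w1.png")
cv2.imwrite("pics/w1z.png",cv2.resize(i[160:262,230:402],None,fx=4.6,fy=5.8,interpolation=cv2.INTER_CUBIC))
cv2.imwrite("pics/w1y.png",cv2.resize(i[150:300,125:425],None,fx=2.6,fy=4,interpolation=cv2.INTER_CUBIC))
E
```

```text
(no output)
```

View pics/w1z.png

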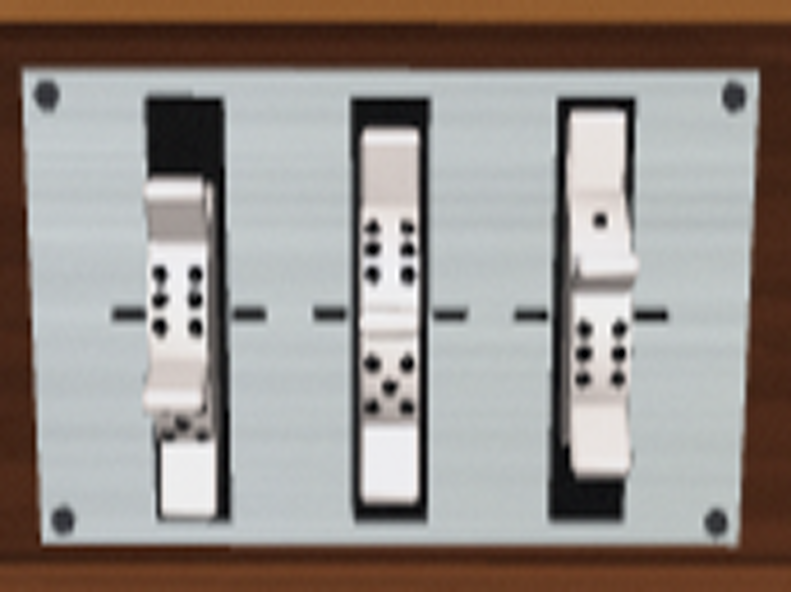

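View pics/w1y.png

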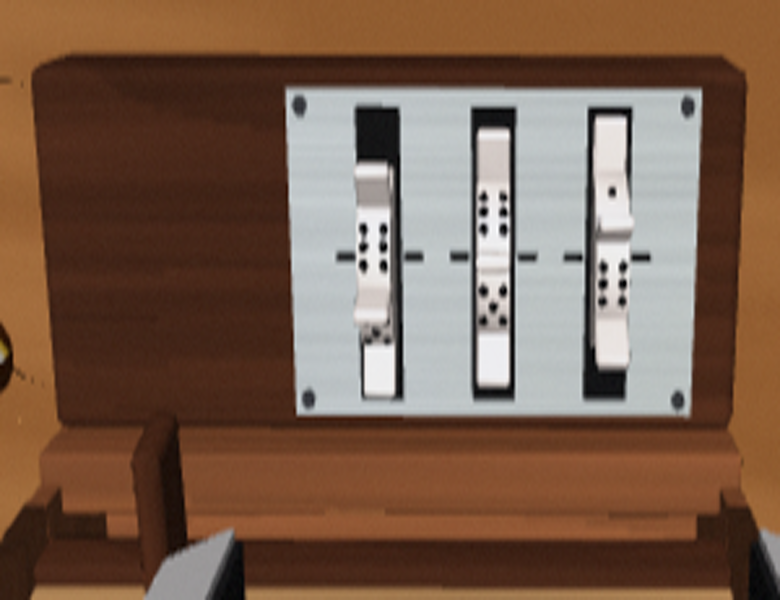

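```bash
cat >> h.py <<'E'
def fitwheel(c,ax,yaw,n,row):
    "theta (deg) from image row of face n centre"
    X=np.array([np.cos(yaw),np.sin(yaw),0]);best=[]
    for a in np.arange(-75,75,.25):
        r=np.radians(a);P=ax+.022*(np.sin(r)*X+np.cos(r)*np.array([0,0,1]))
        best.append((abs(proj(c,P)[0,1]-row),a))
    a=min(best)[1]; return a, a+(n-1)*60
E
python3 - <<'E'
from h import *
import pickle
s,d=pickle.load(open("w1.pkl","rb")); c=wcam(d,s)
A={k:unproj(c,(u,214.3),.036) for k,u in zip("LMR",(358.5,314.8,271.1))}
for k in A: print(k,A[k].round(4))
print("LR",np.linalg.norm(A['L']-A['R']), "yaw",np.degrees(np.arctan2(*(-(A['L']-A['R'])[:2])) if 0 else np.arctan2(-(A['L']-A['R'])[0],(A['L']-A['R'])[1])))
for n,uv in [("FR",(138,165)),("FL",(411,164)),("RL",(406,256)),("RR",(147.5,256))]: print(n,unproj(c,(uv),.036).round(4))
yaw=.068
for k,n,row in [("L",6,221),("L",1,197.9),("M",6,203.3),("M",5,226.6),("R",6,211.7)]: print(k,n,fitwheel(c,A[k],yaw,n,row))
E
```

```text
L [0.4647 0.0531 0.036 ]
M [0.4675 0.011  0.036 ]
R [ 0.4703 -0.0311  0.036 ]
LR 0.08446161402697787 yaw 3.8307871267553675
FR [ 0.4316 -0.1568  0.036 ]
FL [0.4137 0.0974 0.036 ]
RL [0.5038 0.1045 0.036 ]
RR [ 0.521  -0.1524  0.036 ]
L 6 (np.float64(3.75), np.float64(303.75))
L 1 (np.float64(-55.75), np.float64(-55.75))
M 6 (np.float64(-39.5), np.float64(260.5))
M 5 (np.float64(18.5), np.float64(258.5))
R 6 (np.float64(-18.5), np.float64(281.5))
```

```bash
cat >> h.py <<'E'
AX={'L':(.4647,.0531),'M':(.4675,.011),'R':(.4703,-.0311)}
def wrel(k,dx,h):
    "slide to the point dx (cabinet x) and h above the axle of wheel k"
    a=AX[k];y=.067
    rel([a[0]+dx*np.cos(y),a[1]+dx*np.sin(y),.036+h])
E
python3 -c "
from h import *
wrel('L',.030,.06)"
```

```text
t 1.6 slide [-0.0313  0.0407  0.1389] yaw -176.09 z [-0.001  0.001 -1.   ]
```

```bash
python3 -m handwheel '{"slide":[[-0.031,0.041,0.05],[-0.031,0.041,0.10],[-0.031,0.041,0.12],[-0.031,0.041,0.12],[-0.031,0.041,0.12]],"rot":[[0,0,0],[0,0,0],[0,0,0],[0,0,0],[0,0,0]],"gripper":[0,0,0,0,0]}' 20
python3 -c "
from h import *
wrel('L',.030,.025)
s=env.get_state();d=env.snapshot('wrist');cv2.imwrite('pics/w2.png',d['frame'][:,:,::-1])
"
```

```text
time: 2.1
position: [0.4941, 0.057, 0.1157]
tcp_rot: [[-0.997, -0.072, -0.001], [-0.072, 0.997, 0.0], [0.001, 0.0, -1.0]]
contact_force: [1.0, -0.5, 0.7]
width: 0.0572
t 2.1 slide [-0.0005 -0.002   0.0547] yaw -175.86 z [-0.001  0.    -1.   ]
```

View pics/w2.png

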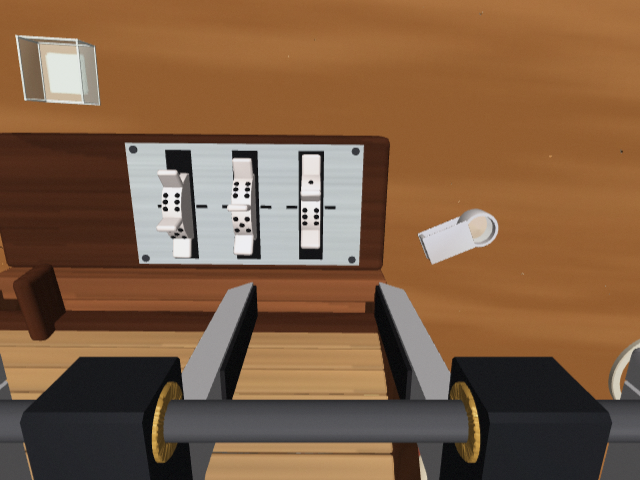

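```bash
python3 -m handwheel '{"slide":[[0,-0.002,0],[0,-0.002,0],[0,-0.002,0],[0,-0.002,0.01],[0,-0.002,0.01]],"rot":[[0,0,0],[0,0,0],[0,0,0],[0,0,0],[0,0,0]],"gripper":[0,0,0,0,0]}' 
python3 -m handwheel '{"slide":[[0,0,0],[0,0,0],[0,0,0.02],[0,0,0.045],[0,0,0.045]],"rot":[[0,0,0],[0,0,0],[0,0,0],[0,0,0],[0,0,0]],"gripper":[0,0,0,0,0]}' 
python3 -c "
from h import *
wrel('L',.030,.025)
wrel('L',-.0041,.025)
s=env.get_state();d=env.snapshot('wrist');cv2.imwrite('pics/w3.png',d['frame'][:,:,::-1])
"
```

```text
time: 2.65
position: [0.4935, 0.054, 0.1039]
tcp_rot: [[-0.998, -0.07, -0.002], [-0.07, 0.998, 0.0], [0.002, 0.0, -1.0]]
contact_force: [0.2, -0.0, -0.0]
width: 0.0135
time: 3.15
position: [0.4926, 0.0542, 0.0578]
tcp_rot: [[-0.998, -0.07, -0.005], [-0.07, 0.998, 0.001], [0.005, 0.001, -1.0]]
contact_force: [0.1, -0.5, -0.3]
width: 0.0004
t 3.15 slide [-0.002   0.0008 -0.0032] yaw -175.96 z [-0.005  0.001 -1.   ]
t 3.15 slide [ 0.0321  0.0009 -0.0031] yaw -175.96 z [-0.005  0.001 -1.   ]
```

View pics/w3.png

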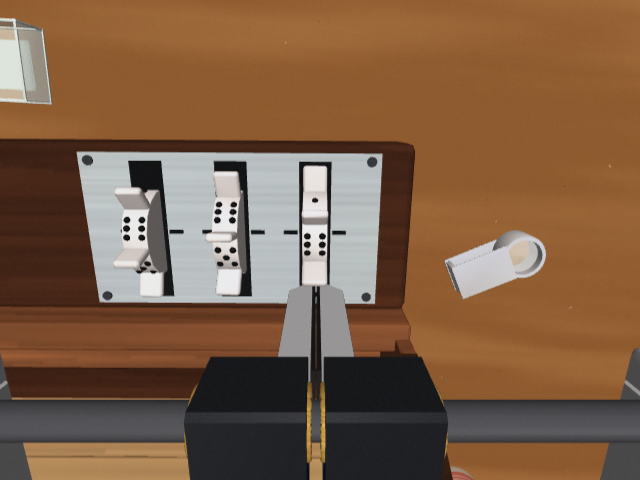

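```bash
python3 -m handwheel '{"slide":[[0.008,0.001,-0.002],[0.016,0.001,-0.003],[0.024,0.001,-0.003],[0.032,0.001,-0.003],[0.032,0.001,-0.003]],"rot":[[0,0,0],[0,0,0],[0,0,0],[0,0,0],[0,0,0]],"gripper":[0,0,0,0,0]}' 
python3 -c "
from h import *
wrel('L',-.0041,.025)
s=env.get_state();d=env.snapshot('wrist');cv2.imwrite('pics/w4.png',d['frame'][:,:,::-1])
"
```

```text
time: 3.7
position: [0.4611, 0.0528, 0.0632]
tcp_rot: [[-0.998, -0.071, -0.001], [-0.071, 0.998, 0.0], [0.001, 0.0, -1.0]]
contact_force: [-0.0, 0.3, 0.4]
width: 0.0007
t 3.7 slide [0.0005 0.0001 0.0022] yaw -175.95 z [-0.001  0.    -1.   ]
```

View pics/w4.png

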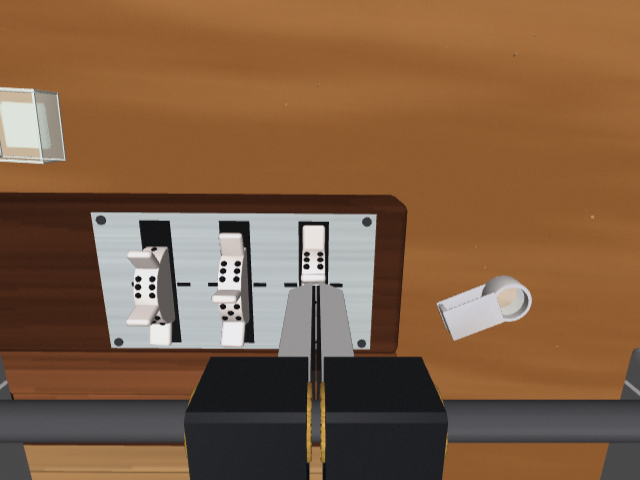

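```bash
python3 -m handwheel '{"slide":[[0,0,-0.03],[0,0,-0.03]],"rot":[[0,0,0],[0,0,0]],"gripper":[0,0]}' 
python3 -c "
from h import *
wrel('R',.020,.055)
wrel('R',.020,.025)
s=env.get_state();d=env.snapshot('wrist');cv2.imwrite('pics/w5.png',d['frame'][:,:,::-1])
import pickle;pickle.dump((s,d),open('w5.pkl','wb'))
"
```

```text
time: 3.95
position: [0.4647, 0.0525, 0.0959]
tcp_rot: [[-0.997, -0.071, 0.005], [-0.071, 0.998, -0.001], [-0.005, -0.001, -1.0]]
contact_force: [0.8, -0.3, 0.4]
width: 0.0007
t 3.95 slide [-0.0197 -0.0839  0.0051] yaw -175.95 z [ 0.005 -0.001 -1.   ]
t 3.95 slide [-0.0195 -0.0838  0.0351] yaw -175.95 z [ 0.005 -0.001 -1.   ]
```

View pics/w5.png

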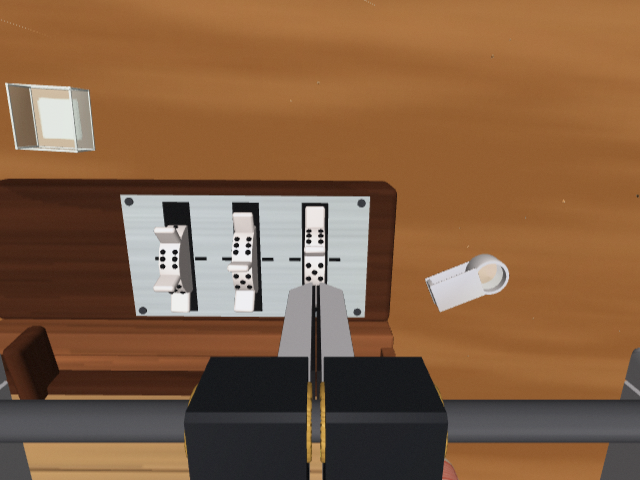

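```bash
python3 -m handwheel '{"slide":[[-0.021,-0.049,0],[-0.021,-0.084,0],[-0.021,-0.084,0],[-0.021,-0.084,0.02],[-0.021,-0.084,0.035]],"rot":[[0,0,0],[0,0,0],[0,0,0],[0,0,0],[0,0,0]],"gripper":[0,0,0,0,0]}' 
python3 -m handwheel '{"slide":[[0,0,0],[0.01,0,0],[0.02,0,0],[0.029,0,0],[0.029,0,0]],"rot":[[0,0,0],[0,0,0],[0,0,0],[0,0,0],[0,0,0]],"gripper":[0,0,0,0,0]}' 
python3 -c "
from h import *
wrel('R',-.0093,.025)
wrel('R',.025,.055)"
```

```text
time: 4.5
position: [0.4884, -0.029, 0.0564]
tcp_rot: [[-0.998, -0.07, -0.002], [-0.07, 0.998, 0.001], [0.002, 0.001, -1.0]]
contact_force: [0.3, -0.7, -0.7]
width: 0.0004
time: 5.0
position: [0.459, -0.0315, 0.0583]
tcp_rot: [[-0.998, -0.07, -0.001], [-0.07, 0.998, -0.0], [0.001, -0.0, -1.0]]
contact_force: [0.2, 0.5, 0.2]
width: 0.0002
t 5.0 slide [-0.002  -0.0004 -0.0027] yaw -175.96 z [-0.001 -0.    -1.   ]
t 5.0 slide [-0.0363 -0.0005 -0.0327] yaw -175.96 z [-0.001 -0.    -1.   ]
```

```bash
python3 -m handwheel '{"slide":[[0,0,-0.033],[0,0,-0.033],[-0.036,0,-0.033],[-0.036,0,-0.033]],"rot":[[0,0,0],[0,0,0],[0,0,0],[0,0,0]],"gripper":[0,0,0,0]}' 
python3 -c "
from h import *
wrel('R',.025,.025)
s=env.get_state();d=env.snapshot('wrist');cv2.imwrite('pics/w6.png',d['frame'][:,:,::-1])
import pickle;pickle.dump((s,d),open('w6.pkl','wb'))
print(proj(wcam(d,s),[(*AX[k],.036) for k in 'LMR']))
"
```

```text
time: 5.4
position: [0.4982, -0.0293, 0.0911]
tcp_rot: [[-0.997, -0.071, 0.001], [-0.071, 0.997, -0.0], [-0.001, -0.0, -1.0]]
contact_force: [-0.5, 0.8, 0.3]
width: 0.0009
t 5.4 slide [0.003  0.0001 0.0301] yaw -175.93 z [ 0.001 -0.    -1.   ]
[[454.82925648 219.16994266]
 [384.72320346 218.81357455]
 [314.58221087 218.45702882]]
```

View pics/w6.png

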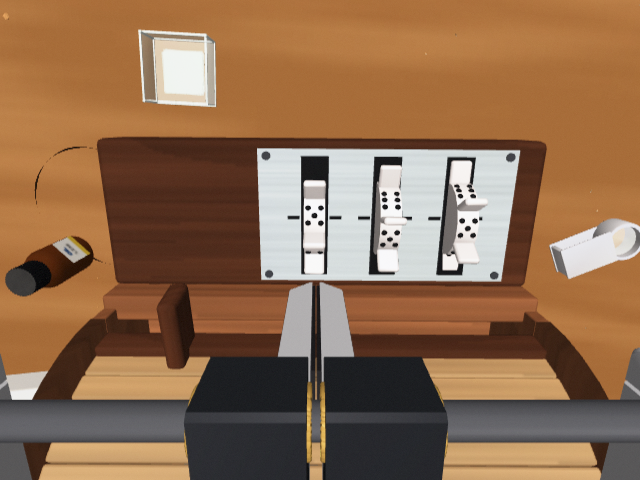

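```bash
python3 -c "
from h import *
import pickle
s,d=pickle.load(open('w6.pkl','rb'));c=wcam(d,s)
i=d['frame'][:,:,::-1];cv2.imwrite('pics/w6z.png',cv2.resize(i[145:285,255:525],None,fx=2.9,fy=4.2,interpolation=cv2.INTER_CUBIC))
for k,n,r in [('R',5,215),('L',5,228),('L',6,194)]: print(k,n,fitwheel(c,np.array([*AX[k],.036]),.067,n,r))
"
```

```text
R 5 (np.float64(-18.0), np.float64(222.0))
L 5 (np.float64(-0.5), np.float64(239.5))
L 6 (np.float64(-52.75), np.float64(247.25))
```

View pics/w6z.png

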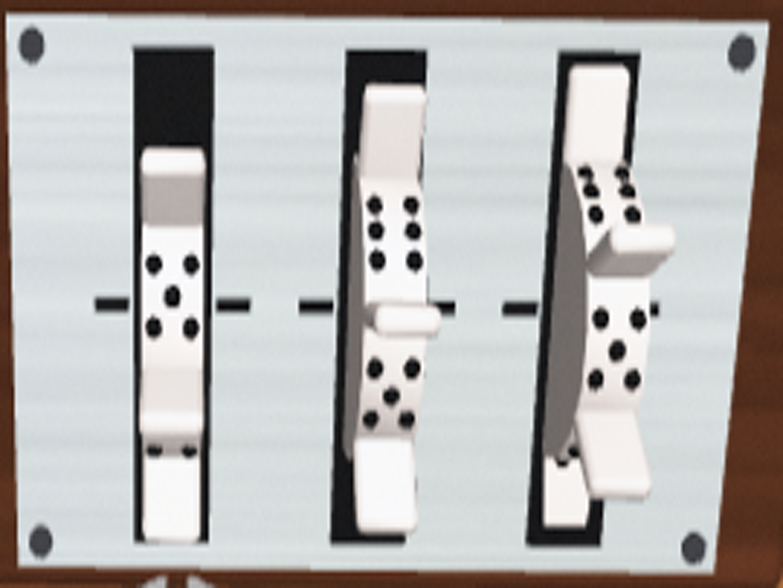

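```bash
python3 -m handwheel '{"slide":[[0.004,0,0.015],[0.004,0,0.03],[0.013,0,0.03],[0.022,0,0.03],[0.032,0,0.03]],"rot":[[0,0,0],[0,0,0],[0,0,0],[0,0,0],[0,0,0]],"gripper":[0,0,0,0,0]}' 
python3 -m handwheel '{"slide":[[0,0,0]],"rot":[[0,0,0]],"gripper":[0]}' 
python3 -c "
from h import *
wrel('R',-.0041,.025)"
```

```text
time: 5.95
position: [0.464, -0.0315, 0.0619]
tcp_rot: [[-0.998, -0.071, 0.001], [-0.071, 0.998, -0.0], [-0.001, -0.0, -1.0]]
contact_force: [1.5, 0.8, 0.7]
width: 0.0006
time: 6.05
position: [0.4632, -0.0314, 0.0617]
tcp_rot: [[-0.998, -0.07, -0.0], [-0.07, 0.998, -0.0], [0.0, -0.0, -1.0]]
contact_force: [0.9, -0.0, -0.4]
width: 0.0
t 6.05 slide [-0.003  -0.0002  0.0007] yaw -175.97 z [-0. -0. -1.]
```

```bash
python3 -m handwheel '{"slide":[[0,0,-0.035],[0,0,-0.035],[0.012,0.042,-0.035],[0.012,0.042,-0.035],[0.012,0.042,-0.035]],"rot":[[0,0,0],[0,0,0],[0,0,0],[0,0,0],[0,0,0]],"gripper":[0,0,0,0,0]}' 
python3 -c "
from h import *
wrel('M',-.020,.025)
s=env.get_state();d=env.snapshot('wrist');
import pickle;pickle.dump((s,d),open('w7.pkl','wb'))
i=d['frame'][:,:,::-1];cv2.imwrite('pics/w7.png',i)
print(proj(wcam(d,s),[(*AX[k],.036) for k in 'LMR']))
"
```

```text
time: 6.55
position: [0.4491, 0.0101, 0.096]
tcp_rot: [[-0.997, -0.072, -0.0], [-0.072, 0.997, -0.0], [0.0, -0.0, -1.0]]
contact_force: [-0.5, -0.4, -0.3]
width: 0.0002
t 6.55 slide [ 0.0016 -0.0003  0.035 ] yaw -175.86 z [-0. -0. -1.]
[[378.99832789 287.36056438]
 [313.67333281 286.97696385]
 [248.30969443 286.5931364 ]]
```

View pics/w7.png

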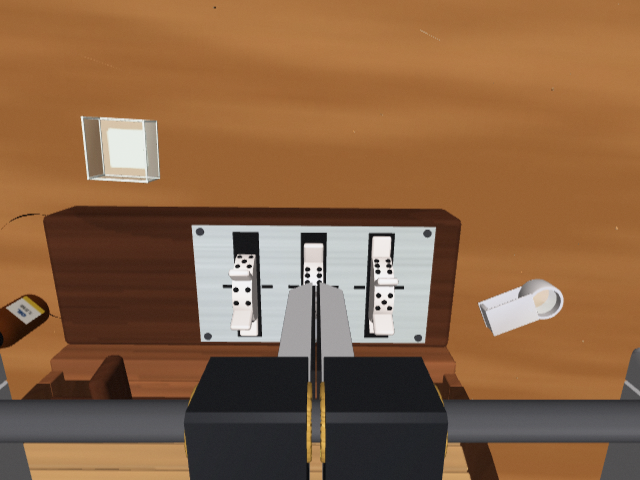

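```bash
python3 -m handwheel '{"slide":[[0.002,0,0.015],[0.002,0,0.035],[-0.008,0,0.035],[-0.018,0,0.035],[-0.028,0,0.035]],"rot":[[0,0,0],[0,0,0],[0,0,0],[0,0,0],[0,0,0]],"gripper":[0,0,0,0,0]}' 
python3 -c "
from h import *
wrel('M',.009,.025)
import pickle
s,d=pickle.load(open('w7.pkl','rb'));c=wcam(d,s)
i=d['frame'][:,:,::-1];cv2.imwrite('pics/w7z.png',cv2.resize(i[220:350,190:440],None,fx=3.2,fy=4.6,interpolation=cv2.INTER_CUBIC))
"
```

```text
time: 7.1
position: [0.4786, 0.0113, 0.0617]
tcp_rot: [[-0.998, -0.07, -0.0], [-0.07, 0.998, -0.0], [0.0, -0.0, -1.0]]
contact_force: [-2.0, -0.1, 0.5]
width: 0.0005
t 7.1 slide [0.0021 0.0004 0.0007] yaw -175.97 z [-0. -0. -1.]
```

View pics/w7z.png

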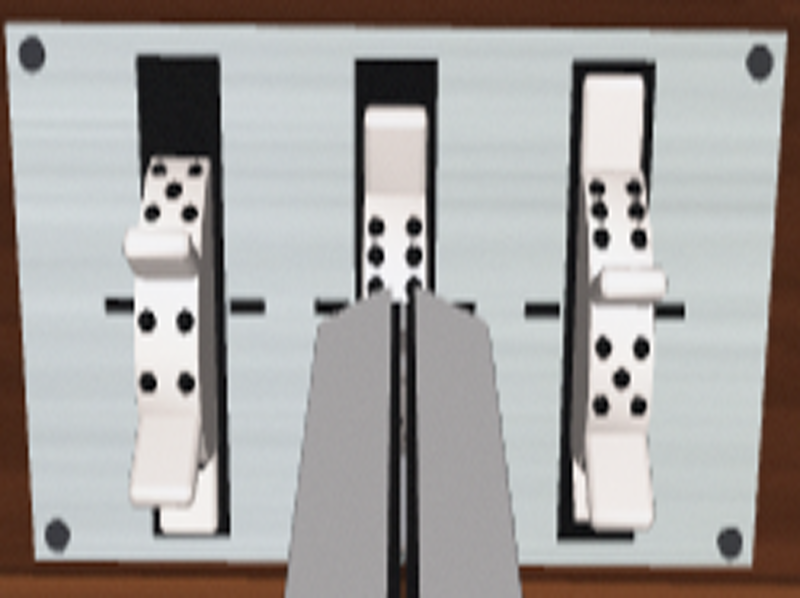

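```bash
python3 -m handwheel '{"slide":[[0,0,-0.03],[0,0,-0.03],[0.036,0,-0.03],[0.036,0,-0.03],[0.036,0,-0.015]],"rot":[[0,0,0],[0,0,0],[0,0,0],[0,0,0],[0,0,0]],"gripper":[0,0,0,0,0]}' 
python3 -c "
from h import *
import pickle
wrel('M',-.024,.025)
s,d=pickle.load(open('w7.pkl','rb'));c=wcam(d,s)
for k,n,r in [('R',4,296.5),('R',5,261.5),('L',5,302.2),('L',6,266.3)]: print(k,n,fitwheel(c,np.array([*AX[k],.036]),.067,n,r))
s=env.get_state();d=env.snapshot('wrist');
pickle.dump((s,d),open('w8.pkl','wb'))
i=d['frame'][:,:,::-1];cv2.imwrite('pics/w8.png',i)
"
```

```text
time: 7.6
position: [0.4441, 0.0086, 0.0781]
tcp_rot: [[-0.998, -0.07, 0.007], [-0.07, 0.998, -0.001], [-0.007, -0.002, -1.0]]
contact_force: [0.5, 0.1, 0.1]
width: 0.0003
t 7.6 slide [0.0006 0.0008 0.0171] yaw -175.97 z [ 0.007 -0.001 -1.   ]
R 4 (np.float64(-7.25), np.float64(172.75))
R 5 (np.float64(-66.5), np.float64(173.5))
L 5 (np.float64(0.75), np.float64(240.75))
L 6 (np.float64(-58.0), np.float64(242.0))
```

View pics/w8.png

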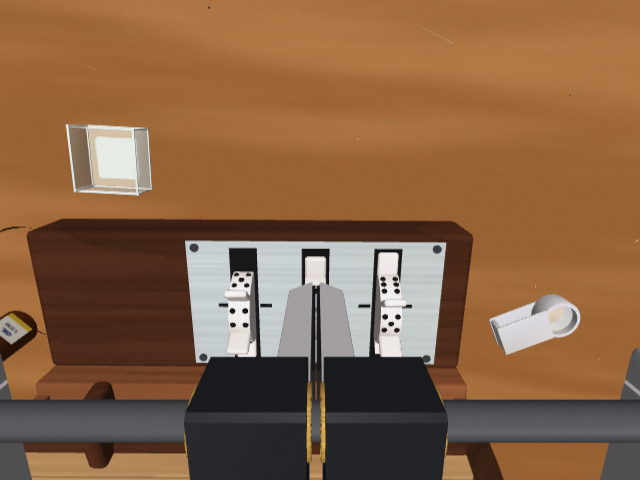

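```bash
python3 -m handwheel '{"slide":[[0.001,0,0.017],[-0.008,0,0.017],[-0.018,0,0.017],[-0.028,0,0.017],[-0.033,0,0.017]],"rot":[[0,0,0],[0,0,0],[0,0,0],[0,0,0],[0,0,0]],"gripper":[0,0,0,0,0]}' 
python3 -m handwheel '{"slide":[[0,0,0],[0,0,-0.03],[0.0,0,-0.03],[-0.035,0,-0.04],[-0.035,0,-0.04]],"rot":[[0,0,0],[0,0,0],[0,0,0],[0,0,0],[0,0,0]],"gripper":[0,0,0,0,0]}' 
python3 -c "
from h import *
import pickle
wrel('M',-.024,.025)
s=env.get_state();d=env.snapshot('wrist');
pickle.dump((s,d),open('w9.pkl','wb'))
i=d['frame'][:,:,::-1];cv2.imwrite('pics/w9.png',i)
print(proj(wcam(d,s),[(*AX[k],.036) for k in 'LMR']))
"
```

```text
time: 8.15
position: [0.4765, 0.0114, 0.06]
tcp_rot: [[-0.997, -0.071, 0.002], [-0.071, 0.997, -0.0], [-0.002, -0.0, -1.0]]
contact_force: [-4.0, -0.4, 1.6]
width: 0.0006
time: 8.65
position: [0.5131, 0.0135, 0.1009]
tcp_rot: [[-0.997, -0.071, 0.006], [-0.071, 0.997, -0.001], [-0.006, -0.001, -1.0]]
contact_force: [-0.6, 0.2, 0.0]
width: 0.0004
t 8.65 slide [0.0699 0.0009 0.0395] yaw -175.95 z [ 0.006 -0.001 -1.   ]
[[384.63041074 186.41545595]
 [315.64567296 186.06657737]
 [246.65233827 185.71765532]]
```

View pics/w9.png

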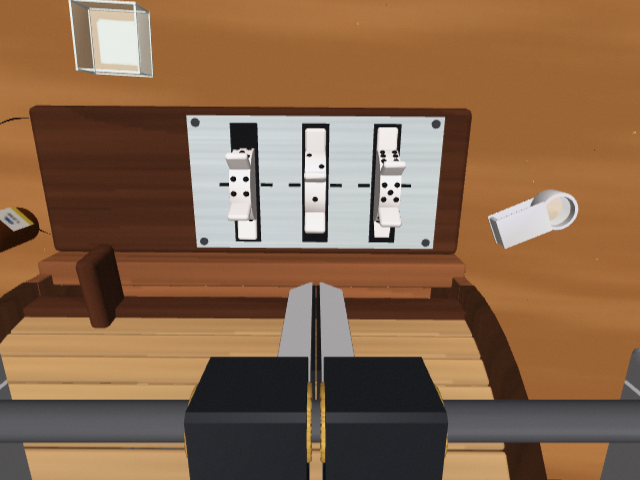

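```bash
python3 -c "
from h import *
import pickle
s,d=pickle.load(open('w9.pkl','rb'));c=wcam(d,s)
for k,n,r in [('M',1,198),('M',2,161)]: print(k,n,fitwheel(c,np.array([*AX[k],.036]),.067,n,r))
wrel('M',-.0265,.06)
"
```

```text
M 1 (np.float64(8.75), np.float64(8.75))
M 2 (np.float64(-48.25), np.float64(11.75))
t 8.7 slide [0.0702 0.0005 0.0036] yaw -175.94 z [ 0.003 -0.    -1.   ]
```

```bash
python3 -m handwheel '{"slide":[[0.035,0,0.0],[0.07,0,0],[0.07,0,0],[0.07,0,0.02],[0.07,0,0.038]],"rot":[[0,0,0],[0,0,0],[0,0,0],[0,0,0],[0,0,0]],"gripper":[0,0,0,0,0]}' 
python3 -c "
from h import *
wrel('M',.0041,.025)
"
```

```text
time: 9.2
position: [0.4399, 0.0088, 0.0609]
tcp_rot: [[-0.998, -0.07, 0.002], [-0.07, 0.998, -0.001], [-0.002, -0.001, -1.0]]
contact_force: [0.2, 0.4, -0.5]
width: 0.0004
t 9.2 slide [-0.0318  0.0002  0.    ] yaw -175.97 z [ 0.002 -0.001 -1.   ]
```

```bash
python3 -m handwheel '{"slide":[[-0.01,0,0],[-0.02,0,0],[-0.026,0,0],[-0.030,0,0],[-0.030,0,0]],"rot":[[0,0,0],[0,0,0],[0,0,0],[0,0,0],[0,0,0]],"gripper":[0,0,0,0,0]}' 
python3 -c "
from h import *
wrel('M',.0041,.025)
"
```

```text
time: 9.7
position: [0.4709, 0.011, 0.062]
tcp_rot: [[-0.997, -0.071, 0.002], [-0.071, 0.997, -0.0], [-0.002, -0.0, -1.0]]
contact_force: [-0.1, 0.2, 0.4]
width: 0.0003
t 9.7 slide [-0.0007  0.0002  0.001 ] yaw -175.94 z [ 0.002 -0.    -1.   ]
```

```bash
python3 -m handwheel '{"slide":[[0,0,-0.035],[0,0,-0.035],[0.008,-0.042,-0.035],[0.008,-0.042,-0.035],[0.008,-0.042,-0.035]],"rot":[[0,0,0],[0,0,0],[0,0,0],[0,0,0],[0,0,0]],"gripper":[0,0,0,0,0]}' 
python3 -c "
from h import *
wrel('R',-.003,.025)
wrel('R',.0041,.025)
"
```

```text
time: 10.2
position: [0.4646, -0.0317, 0.0962]
tcp_rot: [[-0.998, -0.069, 0.001], [-0.069, 0.998, 0.0], [-0.001, 0.0, -1.0]]
contact_force: [-1.0, -1.0, -0.9]
width: 0.0002
t 10.2 slide [-0.0027  0.0002  0.0352] yaw -176.06 z [ 0.001  0.    -1.   ]
t 10.2 slide [-0.0098  0.0002  0.0352] yaw -176.06 z [ 0.001  0.    -1.   ]
```

```bash
python3 -m handwheel '{"slide":[[-0.003,0,0.015],[-0.003,0,0.034],[-0.003,0,0.034],[-0.007,0,0.034],[-0.010,0,0.034]],"rot":[[0,0,0],[0,0,0],[0,0,0],[0,0,0],[0,0,0]],"gripper":[0,0,0,0,0]}' 
python3 -m handwheel '{"slide":[[0,0,0],[0,0,-0.03],[0,0,-0.05],[-0.045,0,-0.09],[-0.045,0,-0.09]],"rot":[[0,0,0],[0,0,0],[0,0,0],[0,0,0],[0,0,0]],"gripper":[0,0,0,0,0.3]}' 
python3 -c "
from h import *
import pickle
s=env.get_state();d=env.snapshot('wrist');
pickle.dump((s,d),open('w10.pkl','wb'))
i=d['frame'][:,:,::-1];cv2.imwrite('pics/w10.png',i)
print(proj(wcam(d,s),[(*AX[k],.036) for k in 'LMR']))
"
```

```text
time: 10.7
position: [0.4749, -0.0303, 0.0628]
tcp_rot: [[-0.997, -0.071, 0.0], [-0.071, 0.997, -0.0], [-0.0, -0.0, -1.0]]
contact_force: [-0.9, -0.1, 0.1]
width: 0.0004
time: 11.2
position: [0.5241, -0.0282, 0.1573]
tcp_rot: [[-0.997, -0.071, 0.01], [-0.071, 0.997, -0.003], [-0.01, -0.003, -1.0]]
contact_force: [-0.7, 0.5, 0.3]
width: 0.0052
[[430.39515683 163.38698591]
 [373.33238141 163.06990896]
 [316.29079445 162.75294975]]
```

View pics/w10.png

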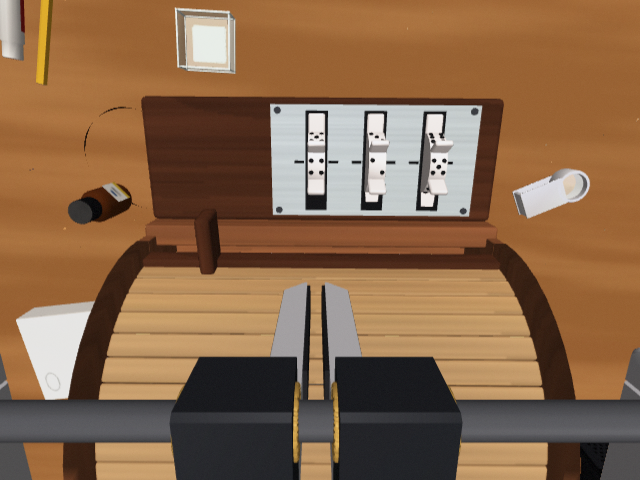

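```bash
python3 -m handwheel '{"slide":[[0,0,0],[0,0,0]],"rot":[[0,0,0],[0,0,0]],"gripper":[0.45,0.45]}'; python3 -c "
from h import *
import pickle
s=env.get_state();d=env.snapshot('wrist');
pickle.dump((s,d),open('w11.pkl','wb'))
i=d['frame'][:,:,::-1]
cv2.imwrite('pics/w11z.png',cv2.resize(i[95:225,265:490],None,fx=3.5,fy=4.6,interpolation=cv2.INTER_CUBIC))
cv2.imwrite('pics/w11p.png',cv2.resize(i[190:290,130:330],None,fx=4,fy=4,interpolation=cv2.INTER_CUBIC))
print(proj(wcam(d,s),[(*AX[k],.036) for k in 'LMR']))
"
```

```text
time: 11.45
position: [0.5178, -0.0271, 0.1505]
tcp_rot: [[-0.997, -0.071, -0.003], [-0.071, 0.998, 0.001], [0.003, 0.001, -1.0]]
contact_force: [-0.3, 1.0, 0.2]
width: 0.025
[[428.940163   174.93028798]
 [371.25504569 174.6578591 ]
 [313.52815767 174.38523295]]
```

View pics/w11z.png

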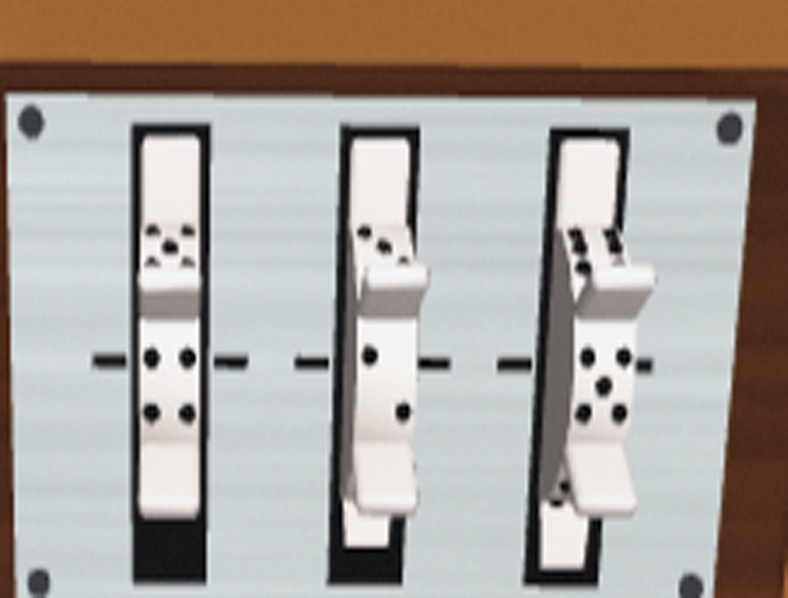

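View pics/w11p.png

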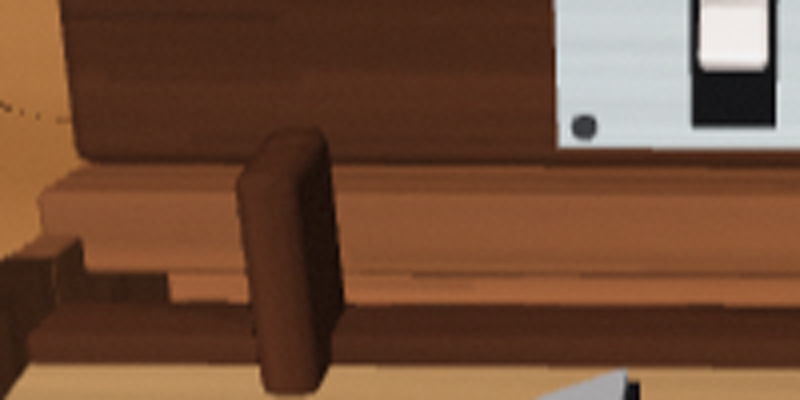

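```bash
python3 -c "
from h import *
import pickle
s,d=pickle.load(open('w11.pkl','rb'));c=wcam(d,s)
for k,n,r in [('R',4,178.3),('M',2,178.4),('L',5,178.7)]: print(k,n,fitwheel(c,np.array([*AX[k],.036]),.067,n,r))
a=AX['M'];y=.067;X=np.array([np.cos(y),np.sin(y)]);Y=np.array([-np.sin(y),np.cos(y)])
O=np.array(a)+.168*X-.038*Y;print('O',O)
g=lambda th:np.array([*(O-.075*Y-.127*np.cos(.14+th)*X),.065+.127*np.sin(.14+th)])
P=g(0);print('pull',P)
tip=lambda dy,dz:np.array([*(O+(-.075+dy)*Y-.141*np.cos(.14)*X),.065+.141*.14+dz])
q=proj(c,[tip(.005,.012),tip(-.005,.012),tip(-.005,-.012)]);print((q-[130,190])*4)
for th in [0]: rel(g(th)-[0,0,.012]); rel(g(th)+[0,0,.05])
"
```

```text
R 4 (np.float64(0.25), np.float64(180.25))
M 2 (np.float64(0.0), np.float64(60.0))
L 5 (np.float64(0.0), np.float64(240.0))
O [ 0.63766716 -0.01566716]
pull [ 0.51721313 -0.09891833  0.08272198]
[[296.55268894 171.8025047 ]
 [230.31582847 171.55192096]
 [274.65377154 134.37298907]]
t 11.5 slide [ 0.0052 -0.0716  0.0796] yaw -175.96 z [-0.003  0.001 -1.   ]
t 11.5 slide [ 0.0054 -0.0716  0.0176] yaw -175.96 z [-0.003  0.001 -1.   ]
```

```bash
python3 -m handwheel '{"slide":[[0.005,-0.04,0],[0.005,-0.0715,0],[0.005,-0.0715,0.018],[0.005,-0.0715,0.018],[0.005,-0.0715,0.018]],"rot":[[0,0,0],[0,0,0],[0,0,0],[0,0,0],[0,0,0]],"gripper":[0.4,0.4,0.4,0.4,0.4]}' 
python3 -c "
from h import *
rel([.5172,-.0989,.0707])
s=env.get_state();d=env.snapshot('wrist');
cv2.imwrite('pics/w12.png',d['frame'][:,:,::-1])
"
```

```text
time: 12.0
position: [0.5182, -0.0986, 0.1331]
tcp_rot: [[-0.998, -0.071, -0.003], [-0.071, 0.998, 0.001], [0.002, 0.001, -1.0]]
contact_force: [-0.1, 0.3, 1.2]
width: 0.0376
t 12.0 slide [ 0.0009 -0.0003  0.0624] yaw -175.96 z [-0.003  0.001 -1.   ]
```

View pics/w12.png

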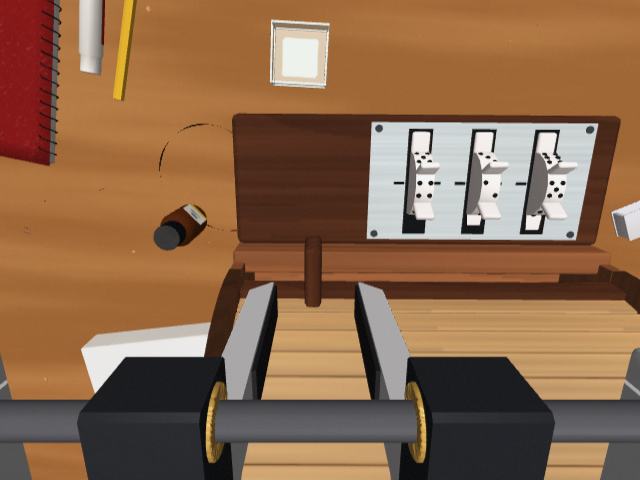

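```bash
python3 -m handwheel '{"slide":[[0.001,0,0.03],[0.001,0,0.05],[0.001,0,0.062],[0.001,0,0.062],[0.001,0,0.062]],"rot":[[0,0,0],[0,0,0],[0,0,0],[0,0,0],[0,0,0]],"gripper":[0.4,0.4,0.4,0,0]}' 10
python3 -m handwheel '{"slide":[[0,0,0],[0,0,0],[0,0,0],[0,0,0]],"rot":[[0,0,0],[0,0,0],[0,0,0],[0,0,0]],"gripper":[0,0,0,0]}' 10
python3 -c "
from h import *
s=env.get_state()
R=np.array(s['tcp_rot']);print(s['position'].round(4) if hasattr(s['position'],'round') else s['position'])
y=.067;X=np.array([np.cos(y),np.sin(y),0])
r=.127
for th in [.1,.2,.3,.4,.5,.6,.7,.8,.9,1.0,1.1,1.2,1.3,1.42]:
    v=-r*(np.cos(.14+th)-np.cos(.14))*X+r*(np.sin(.14+th)-np.sin(.14))*np.array([0,0,1]);print(th,(R.T@v).round(4))
"
```

```text
time: 12.55
position: [0.519, -0.0992, 0.073]
tcp_rot: [[-0.997, -0.071, 0.001], [-0.071, 0.997, -0.0], [-0.001, -0.001, -1.0]]
contact_force: [-0.5, -0.0, 0.3]
width: 0.0249
time: 12.95
position: [0.5194, -0.1002, 0.0735]
tcp_rot: [[-0.998, -0.07, 0.002], [-0.07, 0.998, -0.002], [-0.002, -0.002, -1.0]]
contact_force: [-0.7, -4.5, 3.5]
width: 0.0098
[ 0.5194 -0.1002  0.0735]
0.1 [-0.0024 -0.     -0.0125]
0.2 [-0.0061 -0.0001 -0.0246]
0.3 [-0.0109 -0.0001 -0.0363]
0.4 [-0.0169 -0.0002 -0.0475]
0.5 [-0.024  -0.0002 -0.0581]
0.6 [-0.0321 -0.0002 -0.0678]
0.7 [-0.0412 -0.0003 -0.0768]
0.8 [-0.051  -0.0003 -0.0847]
0.9 [-0.0617 -0.0004 -0.0917]
1.0 [-0.0729 -0.0004 -0.0975]
1.1 [-0.0847 -0.0005 -0.1022]
1.2 [-0.0969 -0.0005 -0.1057]
1.3 [-0.1094 -0.0006 -0.108 ]
1.42 [-0.1246 -0.0007 -0.109 ]
```

```bash
python3 -m handwheel '{"slide":[[0,-0.001,-0.004],[-0.001,-0.001,-0.008],[-0.002,-0.001,-0.0125],[-0.006,-0.001,-0.0246]],"rot":[[0,0,0],[0,0,0],[0,0,0],[0,0,0]],"gripper":[0,0,0,0]}' 10
python3 -c "
from h import *
s=env.get_state();d=env.snapshot('wrist');
cv2.imwrite('pics/w13.png',d['frame'][:,:,::-1])
"
```

```text
time: 13.35
position: [0.5232, -0.0999, 0.096]
tcp_rot: [[-0.997, -0.071, -0.003], [-0.071, 0.997, -0.0], [0.003, 0.0, -1.0]]
contact_force: [0.7, -4.0, -3.3]
width: 0.0097
```

View pics/w13.png

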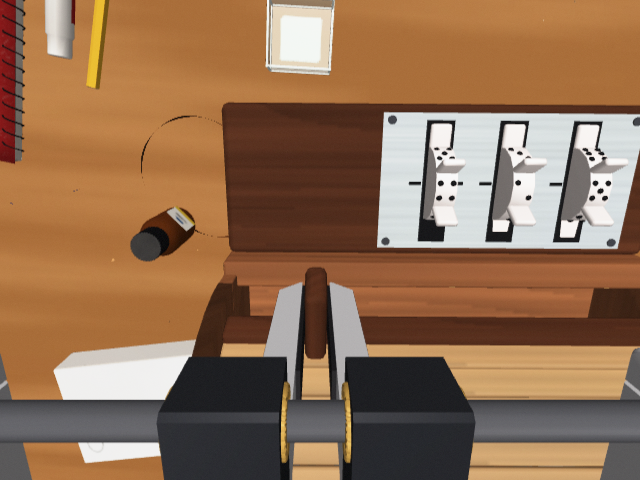

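```bash
python3 -m handwheel '{"slide":[[-0.005,0,-0.012],[-0.011,0,-0.023],[-0.018,0,-0.0335],[-0.026,0,-0.043],[-0.035,0,-0.052]],"rot":[[0,0,0],[0,0,0],[0,0,0],[0,0,0],[0,0,0]],"gripper":[0,0,0,0,0]}' 10
python3 -m handwheel '{"slide":[[-0.010,0,-0.008],[-0.0205,0,-0.015],[-0.032,0,-0.021],[-0.044,0,-0.0255],[-0.056,0,-0.029]],"rot":[[0,0,0],[0,0,0],[0,0,0],[0,0,0],[0,0,0]],"gripper":[0,0,0,0,0]}' 10
python3 -c "
from h import *
s=env.get_state();d=env.snapshot('wrist');
cv2.imwrite('pics/w14.png',d['frame'][:,:,::-1])
"
```

```text
time: 13.9
position: [0.5602, -0.0975, 0.1498]
tcp_rot: [[-0.998, -0.071, 0.001], [-0.071, 0.998, -0.001], [-0.0, -0.001, -1.0]]
contact_force: [0.7, -4.7, -3.6]
width: 0.0098
time: 14.4
position: [0.6164, -0.0939, 0.1786]
tcp_rot: [[-0.998, -0.071, 0.0], [-0.071, 0.997, -0.001], [-0.0, -0.001, -1.0]]
contact_force: [-0.4, -6.7, -2.4]
width: 0.0103
```

View pics/w14.png

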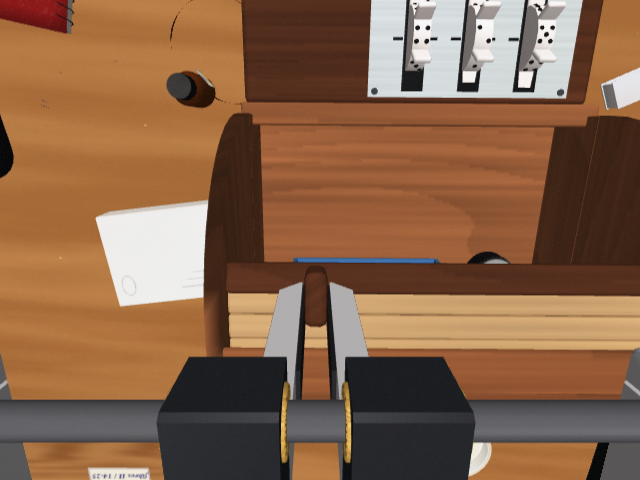

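```bash
python3 -m handwheel '{"slide":[[-0.009,-0.001,-0.0017],[-0.018,-0.002,-0.003],[-0.0265,-0.002,-0.0033],[-0.028,-0.002,-0.0033],[-0.028,-0.002,-0.0033]],"rot":[[0,0,0],[0,0,0],[0,0,0],[0,0,0],[0,0,0]],"gripper":[0,0,0,0,0]}' 10
python3 -c "
from h import *
s=env.get_state();d=env.snapshot('side');
cv2.imwrite('pics/s15.png',d['frame'][:,:,::-1])
rel([.6377-.0,-.09,.18])
"
```

```text
time: 14.95
position: [0.644, -0.0922, 0.1814]
tcp_rot: [[-0.997, -0.071, 0.001], [-0.071, 0.997, 0.002], [-0.001, 0.002, -1.0]]
contact_force: [0.9, 4.0, 1.9]
width: 0.0103
t 15.0 slide [0.0059 0.0027 0.0014] yaw -175.93 z [ 0.001  0.002 -1.   ]
```

View pics/s15.png

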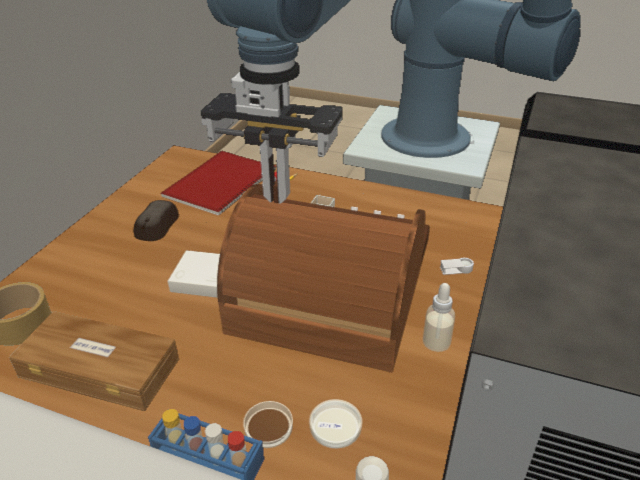

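```bash
python3 -m handwheel '{"slide":[[-0.002,0.001,0],[-0.002,0.001,0],[-0.002,0.001,0],[-0.002,0.001,0],[-0.002,0.001,0]],"rot":[[0,0,0],[0,0,0],[0,0,0],[0,0,0],[0,0,0]],"gripper":[0,0,0.35,0.35,0.35]}' 
python3 -m handwheel '{"slide":[[0,0,0],[0,0,-0.03],[0,0,-0.07],[0.05,0,-0.1],[0.1,0,-0.1]],"rot":[[0,0,0],[0,0,0],[0,0,0],[0,0,0],[0,0,0]],"gripper":[0.35,0.35,0.35,0.35,0.35]}' 
python3 -m handwheel '{"slide":[[0.05,0,0],[0.05,0,0],[0.05,0,0],[0.05,0,0],[0.05,0,0]],"rot":[[0,0,0],[0,0,0],[0,0,0],[0,0,0],[0,0,0]],"gripper":[0.35,0.35,0.35,0.35,0.35]}' 
python3 -c "
from h import *
for n in ['wrist','scene']:
  d=env.snapshot(n);cv2.imwrite('pics/%s16.png'%n,d['frame'][:,:,::-1])
  if n=='scene': cv2.imwrite('pics/scene16.png',cv2.resize(d['frame'][100:365,200:480,::-1],None,fx=2.2,fy=2.2,interpolation=cv2.INTER_CUBIC))
"
```

```text
time: 15.5
position: [0.645, -0.0927, 0.1808]
tcp_rot: [[-0.998, -0.07, -0.0], [-0.07, 0.998, -0.0], [0.001, -0.0, -1.0]]
contact_force: [0.8, 0.3, 0.2]
width: 0.0304
time: 16.0
position: [0.554, -0.0997, 0.2847]
tcp_rot: [[-0.997, -0.071, 0.006], [-0.072, 0.997, -0.003], [-0.006, -0.003, -1.0]]
contact_force: [-0.6, -0.3, 1.4]
width: 0.033
time: 16.5
position: [0.504, -0.1025, 0.2808]
tcp_rot: [[-0.997, -0.071, 0.0], [-0.071, 0.997, -0.0], [-0.0, -0.0, -1.0]]
contact_force: [-0.1, -0.1, 0.6]
width: 0.0327
```

View pics/wrist16.png

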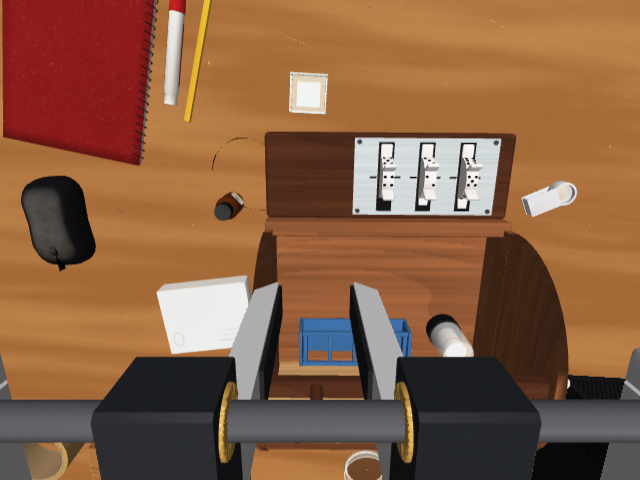

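View pics/scene16.png

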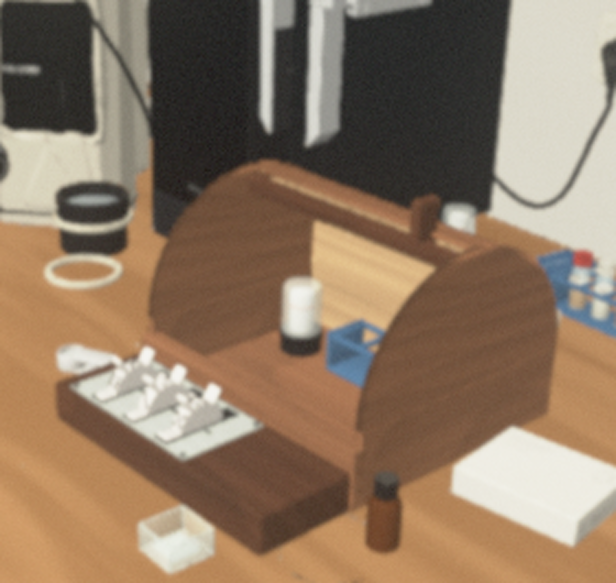

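```bash
python3 -c "
from h import *
d=env.snapshot('wrist');i=d['frame'][:,:,::-1]
cv2.imwrite('pics/w17.png',cv2.resize(i[130:225,345:510],None,fx=4.5,fy=6,interpolation=cv2.INTER_CUBIC))"
```

```text
(no output)
```

View pics/w17.png

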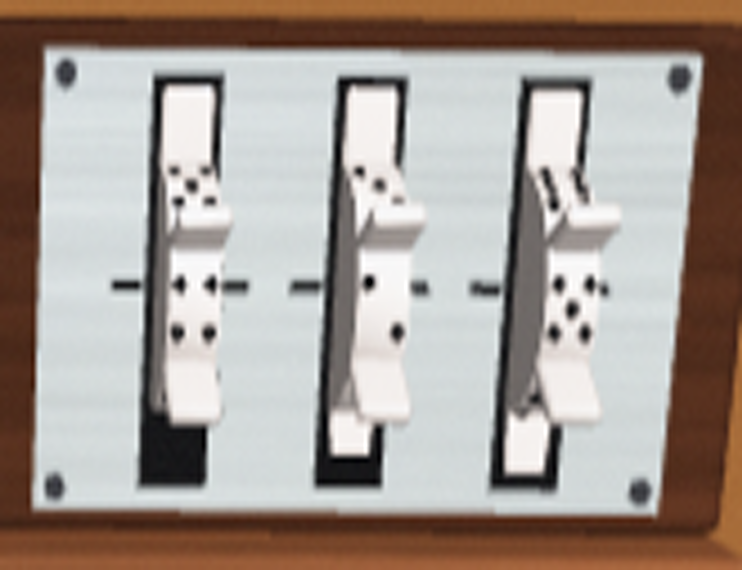

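The wheels still show four, two and five dots, right to left as seen from the robot, at the same image row. The shutter has stayed open by itself.

```bash
python3 -c "
from rig import env
print(env.hand_in())"
```

```text
the job is handed in; nothing more can be done
None
```

The cabinet is unlocked and its shutter stays fully open by itself. I handed the job in at about 17 s of the 67 s allowed.

- **Wheels:** I rolled them with the shut fingertips to five, two and four dots, left to right. The right wheel first ended about 7° past its mark, so I pushed it back. A picture taken before lifting showed all three within about 1° of the code, and the last picture showed no visible change.
- **Shutter:** I gripped the pull at 10 N, followed its arc to the end stop and let go. In the pictures after release the pull stands upright and the cabinet is open. I judged "fully open" from these pictures and the arm's pose at the stop, not from a direct reading of the shutter angle.
- **Other things on the desk:** The glass box, loupe, oil bottle and carton looked unmoved in the last pictures. The dropper bottle was out of those views; it stood in place in the side view taken while the shutter was still gripped.
- **Forces:** The measured force stayed below about 10 N at every reading, and the gripper was clear of everything at hand-in. No check failed.

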